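# Swap a failed inverter module and lock the keeper

### The arm

A 6-joint arm with a two-finger parallel gripper is mounted at the origin on the work surface. World frame = base frame: x ahead of the robot, y to its left, z up, the work surface at z = 0. Lengths are in m, angles in rad, forces in N, time in s.
With the tool pointing down it reaches from about 0.35 to 0.975 m from the base axis. Payload 7.1 kg.
Tool frame: the origin (TCP) lies at the very end of the fingers, on their centre line; the grasp point (between the pads) lies 19 mm behind it (manip.grasp_offset is the distance from the TCP to the grasp point, in m); z points along the fingers, y is the line along which they close (so a half turn about z gives the same grasp; the last joint's range is limited). The gripper opens to 88 mm and grips with 3 to 60 N. Pads are 20 mm wide; open, the fingers measure 115 mm over their backs; the gripper's body (75 mm by 178 mm) begins 61 mm behind the grasp point.
Start: joints at [1.2, 0.423, 1.63, -0, 1.089, -0.019], TCP at [0.215, 0.587, 0.223] pointing down, gripper open.
Joint ranges: [-3, 3], [-0.9, 2.11], [0.09, 2.58], [-1.31, 4.45], [0.11, 2.69], [-2.54, 2.54]. Speed limits (rad/s): [2.39, 2.39, 3.01, 3.14, 3.14, 3.14].

### API

Orientations are given as a unit quaternion [w, x, y, z].
In Python, from cell import manip gives the robot as it stands. Calls block until the motion is done:
- manip.movep(position, orientation): joint-space move of the TCP to a pose.
- manip.move_l(position, frame=None, max_speed=0.15): straight line of the TCP; frame=None keeps the orientation; max_speed is the mean speed in m/s.
- manip.move_j(angles): joint-space move.
- manip.command_gripper(opening, grasp_force=None): finger opening in m; grasp_force is the grip in N (None keeps the last); returns when the fingers have stopped.
- manip.dwell(seconds).
- manip.ik(position, orientation): joint angles nearest the present ones, or None.
- manip.get_state(): the state.
- manip.read_camera(name): name is "scene" or "top" or "wrist"; returns a dict with "img" (480x640x3 uint8, red, green, blue), "camera_matrix" (3x3 intrinsics, pixels), "world_from_camera" (4x4, takes a point from camera to world coordinates); the wrist camera has in their place "T_tool_cam" (4x4, takes a point from camera to tool coordinates, whose origin is the TCP and whose axes are the flange's). Camera axes: x right, y down, z forward; pixel columns grow to the right and rows downward; lengths in m; the calibration is good to about 2 mm. A picture is of the moment at which its call begins: read the wrist's pose just before it. There is no depth.
A pose or a line that the arm cannot do raises manip.IKError and nothing moves.
- manip.hand_in(): hands the job in; it is judged then, once.
Trained networks look in a picture, given as the dict that the camera call returned (one of the last four; its "shot" number tells which), for a name from the list of things; names that differ only in an ending like _2 or _b are one class to them, and where a whole thing is asked for, a point or a joint stands for the part that bears it (a point fixed in the world has none). Each returns a list of dicts, best first, with "score" (0 to 1); they miss things now and then, are a little off and sometimes report something else, mostly with a low value. They report only what shows in the picture. A call takes as long as a camera call. They do not tell look-alikes from the thing itself.
- manip.look_for(picture, name): "point" ([x, y, z] in m, in the coordinates of the camera as it stood for that picture, good to about 4 mm: the middle of the surface that is visible of it).
- manip.spot_point(picture, name): "point" ([x, y, z] in m, in the coordinates of the camera as it stood for that picture, good to about 4 mm: a listed point, or the origin of a listed thing).
The state is a dict: "time_s": time; "joints": joint angles; "dq": joint speeds; "joint_torque": joint torques, N m; "ee_pos": TCP position; "eef_rot": TCP orientation; "wrist_force": force on the tool from outside, world axes, zero at the start; "ft_torque": the same for the moment, N m; "opening": finger opening in m; "finger_force": force on a finger pad.
Only numpy, scipy, OpenCV 4.12 (cv2) and the standard library are available. Lean on these libraries where they do the work, as an engineer would, in place of code of your own. Each camera call takes 0.05 s, during which the arm holds its last target. There are 200 camera calls.

### The job

One module in the inverter's socket block has failed: pull it out and stand it upright on the bench just to the left of the multimeter (left as the robot sees it), no more than 5 cm from it and level with its middle. Press every new module that lies on the bench fully home into a bay of its own, flush with the socket block. Only when all that is done, swing the hinged keeper all the way down over the modules and push the lock pin fully home through the keeper's tab and the lug below it, without disturbing the screwdriver, the solder reel or the flux bottle.

Things in the scene. Friction and masses are not known exactly. Their poses are not given: they have to be found in the camera images.
- new0: New plug-in power module, black plastic, 60 g: body 44 (x) x 34 (y) x 22 mm high, foot chamfered; on top, centred, a pull fin 12 (x) x 26 (y) x 22 mm high. Alike after half a turn. Origin: centre of its underside, z up. Two or three of the new modules are on the bench to the robot's right; an absent one reads None from the start.
- new1: New plug-in power module, black plastic, 60 g: body 44 (x) x 34 (y) x 22 mm high, foot chamfered; on top, centred, a pull fin 12 (x) x 26 (y) x 22 mm high. Alike after half a turn. Origin: centre of its underside, z up. Two or three of the new modules are on the bench to the robot's right; an absent one reads None from the start.
- new2: New plug-in power module, black plastic, 60 g: body 44 (x) x 34 (y) x 22 mm high, foot chamfered; on top, centred, a pull fin 12 (x) x 26 (y) x 22 mm high. Alike after half a turn. Origin: centre of its underside, z up. Two or three of the new modules are on the bench to the robot's right; an absent one reads None from the start.
- old0: Failed plug-in power module, black plastic, 60 g: body 44 (x) x 34 (y) x 22 mm high, foot chamfered; on top, centred, a pull fin 12 (x) x 26 (y) x 22 mm high. Alike after half a turn. Origin: centre of its underside, z up. Just one of old0, old1, old2 is present, the others read None; this one would sit home in bay0. It takes about 2 to 8 N to pull out.
- old1: Failed plug-in power module, black plastic, 60 g: body 44 (x) x 34 (y) x 22 mm high, foot chamfered; on top, centred, a pull fin 12 (x) x 26 (y) x 22 mm high. Alike after half a turn. Origin: centre of its underside, z up. Just one of old0, old1, old2 is present, the others read None; this one would sit home in bay1. It takes about 2 to 8 N to pull out.
- old2: Failed plug-in power module, black plastic, 60 g: body 44 (x) x 34 (y) x 22 mm high, foot chamfered; on top, centred, a pull fin 12 (x) x 26 (y) x 22 mm high. Alike after half a turn. Origin: centre of its underside, z up. Just one of old0, old1, old2 is present, the others read None; this one would sit home in bay2. It takes about 2 to 8 N to pull out.
- chassis: Inverter power stage, fixed: green board 165 x 285 x 8 mm; on it a grey socket block 100 (x) x 164 (y) x 40 mm high with three bays in a row along y, an aluminium lug 28 x 28 mm, 60.5 mm high, beyond its +y end, and two hinge posts (x = 62, y = +-96 mm, 71 mm high). Origin: on the bench under the centre of the socket block, x away from the robot, z up; yaw varies.
- bay0 (a point): Centre of the floor of bay 0, a recess 46.5 (x) x 36.5 (y) mm, 22 mm deep, at chassis y = -55 mm; floor 18, mouth 40 mm above the bench. Sprung brass balls in its +x and -x walls grip the module, so it must be pressed in (about 3 to 8 N); merely dropped in, it stays some 10 mm proud. Home: underside on the floor, shoulders flush with the block, fin top at 62 mm. Axes as the chassis.
- bay1 (a point): Centre of the floor of bay 1, a recess 46.5 (x) x 36.5 (y) mm, 22 mm deep, at chassis y = 0 mm; floor 18, mouth 40 mm above the bench. Sprung brass balls in its +x and -x walls grip the module, so it must be pressed in (about 3 to 8 N); merely dropped in, it stays some 10 mm proud. Home: underside on the floor, shoulders flush with the block, fin top at 62 mm. Axes as the chassis.
- bay2 (a point): Centre of the floor of bay 2, a recess 46.5 (x) x 36.5 (y) mm, 22 mm deep, at chassis y = 55 mm; floor 18, mouth 40 mm above the bench. Sprung brass balls in its +x and -x walls grip the module, so it must be pressed in (about 3 to 8 N); merely dropped in, it stays some 10 mm proud. Home: underside on the floor, shoulders flush with the block, fin top at 62 mm. Axes as the chassis.
- lug_hole (a point): Centre of the mouth of the blind upright hole in the lug, 12 mm in diameter, 32 mm deep, mouth 60.5 mm above the bench; at chassis x = 0, y = 112 mm. Axes as the chassis.
- keeper_hinge (a point): Middle of the keeper's hinge axis, which runs along chassis y, at chassis x = 62 mm, 66.5 mm above the bench. Axes as the chassis.
- keeper (a joint): Steel keeper, a bail hinged at the far side: angle in rad, 0 = closed, level over the fins (stop), growing as it swings up and away from the robot; starts at 1.8 to 2.3. Stays where left (1 N at the bar moves it). Crossbar 16 x 198 x 6 mm, centre line 62 mm from the axis, on two 8 mm arms at y = +-88; closed, its top is at 69.5 mm. A module 2 mm proud stops it closing.
- keeper_bar (a point): Middle of the crossbar's upper face (when closed); moves with the keeper.
- tab_hole (a point): Centre of the 12 mm hole, at the upper face, in the keeper's square tab (28 x 28 x 6 mm) at the +y end of the crossbar; right above the lug's hole when the keeper is closed.
- pin: Steel lock pin, 48 mm long in all: shaft 9 mm in diameter, 34 mm long, chamfered foot; round head 18 mm in diameter, 14 mm high. 30 g. Origin: centre of the foot, z towards the head. Starts upright in its rest, its foot 4 mm above the bench. Home: head resting on the keeper's tab.
- pin_rest: Wooden rest for the pin, fixed, 44 x 44 x 24 mm, with a hole 10.5 mm in diameter and 20 mm deep in the middle. Origin: centre of its underside.
- meter: Yellow multimeter lying on the bench, fixed, 150 (its x, away from the robot) x 80 (its y) x 40 mm high, dial 51 mm. Origin: centre of its underside. Its +y side is its left as the robot sees it.
- driver: Screwdriver with a black handle, 190 mm long, lying beyond the inverter; leave alone.
- reel: Bare metal solder reel, 58 mm in diameter, 42 mm high, upright; leave alone. Origin: centre of its underside.
- flux: White flux bottle, 44 mm in diameter, 100 mm high, upright; leave alone. Origin: centre of its underside.
Things that resemble listed ones, but are neither listed nor needed, are in the scene too. What is shaped like the new1 but yellow is not meant. What is shaped like the new2 but turquoise is not meant.

How it is judged:
By the outcome, as a careful person would: the job done as asked, in the order asked, and still so for the second after the job is handed in, with the robot touching nothing.
Of old0, old1, old2 only 1 to 1 are there at a start; the rules pass over those that are not, and their reading is None.
Of new0, new1, new2 only 2 to 3 are there at a start; the rules pass over those that are not, and their reading is None.
At some moment in a run one of new0, new1, new2 may be knocked a few centimetres aside while the robot is not near it.
It also fails if it takes over 208 s, if anything falls off the work surface, if the arm or the gripper's body presses on something with over 40 N, if the wrist force passes 120 N, or if a joint passes its speed limit or range.

## Working session

There is one attempt and no reset: what is moved stays moved. The work goes in short steps, each a Python script; the robot and the scene stay as the last script left them, time stands still between calls to the robot, and variables do not carry over. Pictures are saved under pics/ and viewed, at most 14 in all, crops included, and the job is handed in when it is done.

```bash
mkdir -p pics; ls; cat > h.py <<'E'
import numpy as np, cv2
from cell import manip
def cam(name):
    s=manip.get_state(); p=manip.read_camera(name)
    if name=='wrist':
        w,x,y,z=s['eef_rot']
        from scipy.spatial.transform import Rotation as R
        T=np.eye(4);T[:3,:3]=R.from_quat([x,y,z,w]).as_matrix();T[:3,3]=s['ee_pos']
        p['W']=T@np.array(p['T_tool_cam'])
    else: p['W']=np.array(p['world_from_camera'])
    return p
def save(p,f,crop=None,sc=1):
    i=p['img'][...,::-1]
    if crop: i=i[crop[1]:crop[3],crop[0]:crop[2]]
    cv2.imwrite('pics/'+f,cv2.resize(i,None,fx=sc,fy=sc,interpolation=cv2.INTER_CUBIC))
def w(p,pt): return (p['W']@np.r_[pt,1])[:3]
def px(p,X):
    c=np.linalg.inv(p['W'])@np.r_[X,1]; u=np.array(p['camera_matrix'])@c[:3]; return u[:2]/u[2]
def plane(p,u,v,z):
    d=p['W'][:3,:3]@np.linalg.inv(np.array(p['camera_matrix']))@np.array([u,v,1.]); o=p['W'][:3,3]
    return o+d*(z-o[2])/d[2]
def spot(p,n,f='spot_point',k=5,mn=.2):
    r=getattr(manip,f)(p,n)
    for q in r[:k]:
        if q['score']>mn: X=w(p,q['point']); print(n,round(q['score'],2),X.round(3),px(p,X).round())
    return r
E
python3 - <<'E'
from h import *
for c in('scene','top'):
    p=cam(c); save(p,c+'0.png'); print(c,p['W'].round(3).tolist())
    for n in ['new0','old0','bay0','bay1','bay2','lug_hole','keeper_hinge','keeper_bar','tab_hole','pin','pin_rest','meter','reel','flux','driver','chassis']: spot(p,n,k=6)
s=manip.get_state();print(s['time_s'],s['eef_rot'])
E
```

```text
pics
scene [[-0.122, 0.598, -0.792, 1.478], [0.992, 0.089, -0.086, 0.036], [0.019, -0.796, -0.605, 0.754], [0.0, 0.0, 0.0, 1.0]]
new0 0.86 [ 0.601 -0.326 -0.001] [207. 263.]
new0 0.72 [0.661 0.124 0.119] [409. 257.]
new0 0.66 [ 0.459 -0.244  0.002] [255. 230.]
new0 0.65 [ 0.463 -0.383  0.   ] [201. 227.]
new0 0.63 [ 0.573 -0.236  0.   ] [248. 259.]
new0 0.54 [ 0.524 -0.452  0.004] [166. 238.]
old0 0.74 [0.431 0.084 0.008] [385. 233.]
old0 0.55 [0.575 0.055 0.019] [372. 265.]
bay0 0.94 [0.574 0.002 0.019] [349. 263.]
bay0 0.86 [ 0.581 -0.051  0.019] [326. 262.]
bay0 0.59 [0.569 0.056 0.02 ] [372. 263.]
bay1 0.94 [0.574 0.002 0.019] [349. 263.]
bay1 0.86 [ 0.581 -0.051  0.019] [326. 262.]
bay1 0.59 [0.569 0.056 0.02 ] [372. 263.]
bay2 0.94 [0.574 0.002 0.019] [349. 263.]
bay2 0.86 [ 0.581 -0.051  0.019] [326. 262.]
bay2 0.59 [0.569 0.056 0.02 ] [372. 263.]
lug_hole 0.9 [0.566 0.113 0.06 ] [400. 251.]
keeper_hinge 0.65 [0.637 0.007 0.067] [350. 264.]
keeper_hinge 0.6 [0.576 0.002 0.005] [348. 268.]
keeper_bar 0.7 [0.674 0.005 0.118] [349. 256.]
keeper_bar 0.33 [ 0.757 -0.051  0.   ] [31
[... 1387 characters left out ...]
-0.055  0.018] [326. 250.]
lug_hole 0.63 [0.567 0.116 0.062] [242. 253.]
keeper_hinge 0.76 [0.64  0.008 0.064] [296. 220.]
keeper_hinge 0.65 [ 0.587 -0.055  0.014] [326. 249.]
keeper_bar 0.88 [0.678 0.01  0.115] [294. 196.]
keeper_bar 0.54 [ 0.597 -0.324 -0.   ] [450. 248.]
tab_hole 0.74 [0.666 0.126 0.116] [235. 200.]
pin 0.58 [0.434 0.086 0.003] [258. 319.]
pin_rest 0.77 [ 0.431  0.085 -0.002] [259. 321.]
meter 0.57 [0.512 0.269 0.   ] [176. 281.]
flux 0.89 [0.692 0.308 0.001] [165. 200.]
driver 0.73 [ 0.759 -0.05  -0.004] [326. 174.]
driver 0.3 [0.433 0.086 0.002] [258. 320.]
chassis 0.74 [0.579 0.001 0.001] [300. 253.]
1.7 [-4.17260232e-06  1.74984203e-01  9.84571240e-01 -4.62318496e-05]
```

View pictures.

View pics/scene0.png

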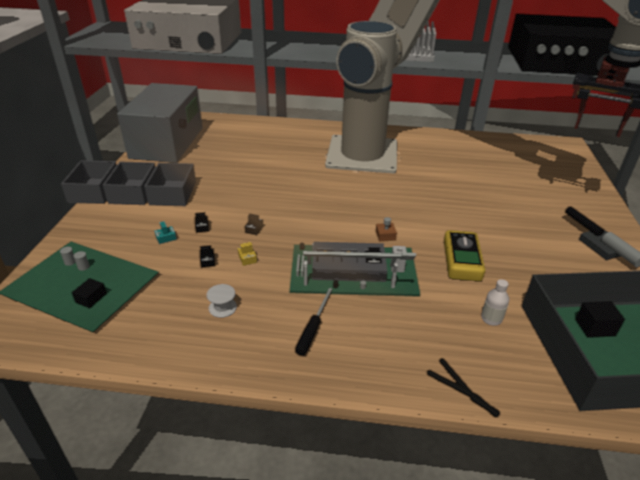

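View pics/top0.png

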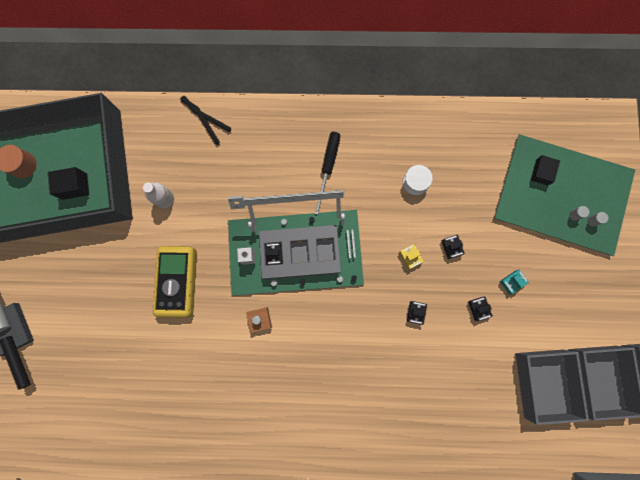

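```bash
cat >> h.py <<'E'
def Q(yaw,flip=False):
    "tool down, closing line along world dir yaw+90deg (module/chassis y for yaw)"
    h=(yaw+(0 if flip else np.pi))/2
    return [0,float(np.cos(h)),float(np.sin(h)),0]
E
python3 - <<'E'
from h import *
print(manip.read_camera('wrist')['T_tool_cam'])
for f in(False,True):
    for P in([.57,0,.35],[.53,-.32,.35],[.43,.085,.3],[.6,.34,.2]): 
        j=manip.ik(P,Q(.12,f)); print(f,P,None if j is None else np.round(j,2))
manip.movep([.50,-.33,.36],Q(0)); p=cam('wrist'); save(p,'w1.png'); np.save('w1.npy',p['W'])
for n in ['new0']: spot(p,n,k=8)
E
```

```text
[[-6.12278593e-05 -9.63206030e-01 -2.68764098e-01  7.33516063e-02]
 [ 9.99999930e-01 -1.58136403e-04  3.38922059e-04  7.66122580e-04]
 [-3.68953158e-04 -2.68764059e-01  9.63205972e-01 -1.62029653e-01]
 [ 0.00000000e+00  0.00000000e+00  0.00000000e+00  1.00000000e+00]]
False [0.57, 0, 0.35] [-0.02  0.22  1.62 -0.    1.3  -1.71]
False [0.53, -0.32, 0.35] [-0.56  0.3   1.51 -0.    1.33 -2.25]
False [0.43, 0.085, 0.3] [ 0.17  0.04  1.94 -0.    1.16 -1.52]
False [0.6, 0.34, 0.2] [ 0.5   0.54  1.49 -0.    1.11 -1.19]
True [0.57, 0, 0.35] [-0.02  0.22  1.62 -0.    1.3   1.43]
True [0.53, -0.32, 0.35] [-0.56  0.3   1.51 -0.    1.33  0.89]
True [0.43, 0.085, 0.3] [ 0.17  0.04  1.94 -0.    1.16  1.62]
True [0.6, 0.34, 0.2] [ 0.5   0.54  1.49 -0.    1.11  1.95]
new0 0.97 [ 0.469 -0.382  0.002] [276. 161.]
new0 0.9 [ 0.598 -0.325 -0.004] [321. 257.]
new0 0.76 [ 0.457 -0.245 -0.001] [385. 151.]
new0 0.73 [ 0.578 -0.238  0.002] [386. 244.]
new0 0.56 [ 0.531 -0.455  0.001] [222. 209.]
```

View pics/w1.png

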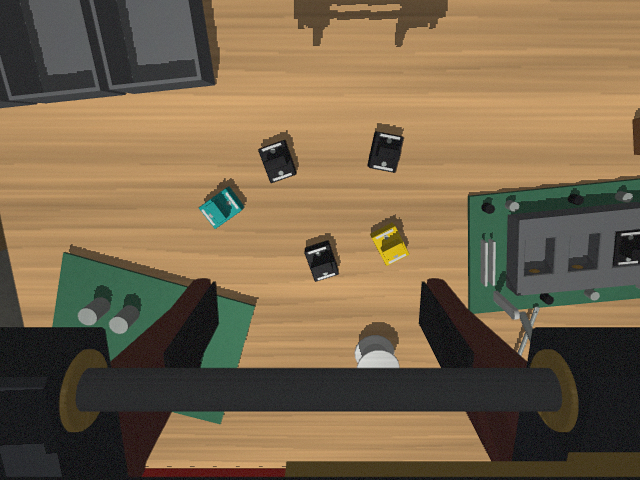

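```bash
cat >> h.py <<'E'
def shoot(name,P,q):
    manip.movep(P,q); manip.dwell(.1); p=cam('wrist')
    np.savez(name,img=p['img'],W=p['W'],camera_matrix=np.array(p['camera_matrix'])); return p
E
python3 - <<'E'
from h import *
for i,(x,y) in enumerate([(.598,-.325),(.467,-.382),(.458,-.246)]):
    p=shoot(f'm{i}',[x-.01,y,.22],Q(0)); u=px(p,[x,y,.02]).astype(int); print(u)
    c=p['img'][u[1]-75:u[1]+75,u[0]-75:u[0]+75,::-1]; C=c if i==0 else np.hstack([C,c])
p=shoot('c0',[.55,-.03,.30],Q(.12)); spot(p,'bay0');spot(p,'lug_hole');spot(p,'old0');spot(p,'keeper_bar');spot(p,'tab_hole')
c0=p['img'][:300,:,::-1]
p=shoot('c1',[.55,.07,.26],Q(.12)); spot(p,'bay0');spot(p,'lug_hole');spot(p,'old0');spot(p,'pin');spot(p,'pin_rest');spot(p,'tab_hole')
cv2.imwrite('pics/mods.png',cv2.resize(C,None,fx=1.7,fy=1.7))
cv2.imwrite('pics/chas.png',np.vstack([c0,p['img'][:300,:,::-1]]))
print(p['camera_matrix'],manip.get_state()['time_s'])
E
```

```text
[318 219]
[317 218]
[318 219]
bay0 0.97 [0.571 0.057 0.017] [393. 224.]
bay0 0.69 [0.578 0.003 0.02 ] [345. 225.]
bay0 0.56 [ 0.585 -0.054  0.018] [294. 224.]
lug_hole 0.81 [0.571 0.117 0.059] [458. 240.]
lug_hole 0.56 [ 0.458 -0.245  0.   ] [128.  85.]
old0 0.6 [0.569 0.06  0.019] [397. 223.]
keeper_bar 0.69 [0.676 0.012 0.119] [347. 350.]
keeper_bar 0.65 [0.572 0.114 0.057] [455. 239.]
bay0 0.84 [0.577 0.002 0.021] [249. 219.]
bay0 0.61 [ 0.585 -0.055  0.019] [192. 220.]
lug_hole 0.74 [ 0.586 -0.056  0.02 ] [191. 221.]
lug_hole 0.7 [0.433 0.087 0.002] [350.  82.]
lug_hole 0.64 [0.57  0.115 0.059] [364. 235.]
lug_hole 0.52 [0.662 0.127 0.117] [369. 359.]
lug_hole 0.34 [ 0.579  0.002 -0.002] [252. 217.]
old0 0.88 [0.565 0.059 0.017] [306. 214.]
pin 0.89 [0.437 0.086 0.002] [348.  86.]
pin_rest 0.81 [ 0.437  0.087 -0.001] [350.  86.]
tab_hole 0.63 [0.661 0.128 0.116] [370. 357.]
tab_hole 0.48 [0.571 0.115 0.059] [363. 236.]
[[405.65722754   0.         318.32168152]
 [  0.         405.65722754 239.60263421]
 [  0.           0.           1.        ]] 9.9667
```

View pics/mods.png

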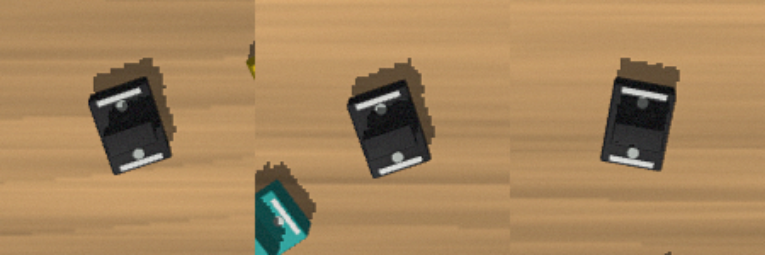

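View pics/chas.png

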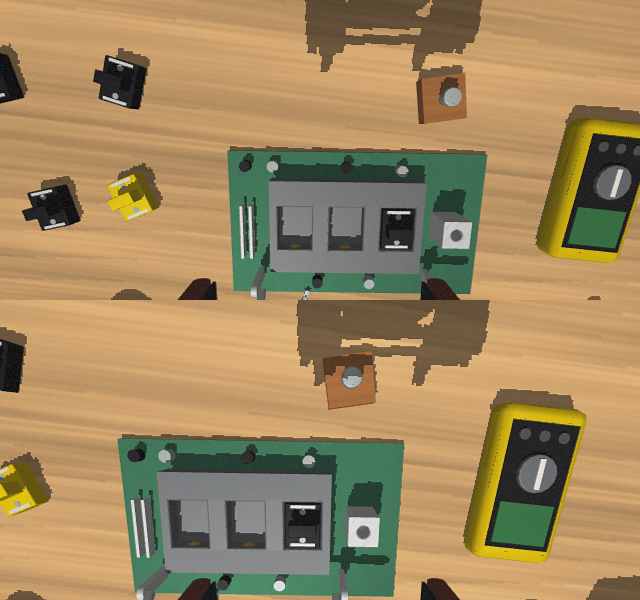

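```bash
cat >> h.py <<'E'
from scipy.optimize import minimize
class D(dict): pass
def load(n): z=np.load(n+'.npz'); return {k:z[k] for k in z}
def pxs(p,X):
    c=(np.asarray(X)-p['W'][:3,3])@p['W'][:3,:3]; u=c@np.array(p['camera_matrix']).T; return u[:,:2]/u[:,2:]
def place(X,t):
    c,s=np.cos(t[2]),np.sin(t[2]); return X@np.array([[c,s,0],[-s,c,0],[0,0,1]])+[t[0],t[1],0]
def box(a,b,z0,z1): return np.array([[x,y,z] for x in(-a/2,a/2) for y in(-b/2,b/2) for z in(z0,z1)])
MOD=np.vstack([box(.044,.034,.0025,.022),box(.040,.030,0,.022),box(.012,.026,.022,.044)])
METER=box(.150,.080,0,.04)
def fit(views,masks,X,t0,S=4):
    "silhouette IoU fit of convex pieces"
    parts=X if isinstance(X,list) else [X]
    def cost(t):
        c=0
        for p,m in zip(views,masks):
            r=np.zeros(m.shape,np.uint8)
            for P in parts:
                h=cv2.convexHull((pxs(p,place(P,t))*256).astype(np.int32)); cv2.fillConvexPoly(r,h,1,shift=8)
            c+=1-(r&m).sum()/max((r|m).sum(),1)
        return c/len(views)
    best=None
    for a in np.linspace(-.8,.8,9) if len(t0)==2 else [t0[2]]:
        r=minimize(cost,[t0[0],t0[1],a],method='Nelder-Mead',options=dict(initial_simplex=np.array([t0[0],t0[1],a])+np.array([[0,0,0],[.006,0,0],[0,.006,0],[0,0,.15]]),xatol=1e-5,fatol=1e-5))
        if best is None or r.fun<best.fun: best=r
    return best.x,best.fun
def modmask(p,X):
    hsv=cv2.cvtColor(p['img'],cv2.COLOR_RGB2HSV); m=((hsv[...,2]<75)&((hsv[...,1]<90)|(hsv[...,2]<35))).astype(np.uint8)
    m=cv2.morphologyEx(m,cv2.MORPH_OPEN,np.ones((3,3)))
    u=px(p,X).astype(int); n,l,s,c=cv2.connectedComponentsWithStats(cv2.dilate(m,np.ones((3,3))))
    d=[(np.hypot(*(c[i]-u)),i) for i in range(1,n) if s[i,4]>150]; k=min(d)[1]
    mm=m&(l==k).astype(np.uint8); pts=cv2.findNonZero(mm)
    # close holes left by the white stripes
    return cv2.morphologyEx(mm,cv2.MORPH_CLOSE,np.ones((13,13)))
MODP=[np.vstack([box(.044,.034,.0025,.022),box(.040,.030,0,.022)]),box(.012,.026,.02,.044)]
BAYL=[]
def rect(cx,cy,a,b,z): return np.array([[cx+i*a/2,cy+j*b/2,z] for i,j in((-1,-1),(1,-1),(1,1),(-1,1),(-1,-1))])
CH=[rect(0,0,.1,.164,.04),rect(0,.112,.028,.028,.0605)]+[rect(0,y,.0465,.0365,.04) for y in(-.055,0,.055)]
def lines(L): return np.vstack([np.linspace(a,b,40) for R in L for a,b in zip(R[:-1],R[1:])])
def edgefit(views,L,t0):
    X=lines(L); E=[cv2.distanceTransform(255-cv2.Canny(cv2.cvtColor(p['img'],cv2.COLOR_RGB2GRAY),40,110),cv2.DIST_L2,5) for p in views]
    from scipy.ndimage import map_coordinates as mc
    def cost(t,cap): return sum(np.minimum(mc(e,pxs(p,place(X,t)).T[::-1],order=1,mode='nearest'),cap).mean() for p,e in zip(views,E))/len(views)
    t=np.array(t0)
    for cap,st in((12,.008),(5,.003),(3,.001)):
        t=minimize(cost,t,(cap,),method='Nelder-Mead',options=dict(initial_simplex=t+np.array([[0,0,0],[st,0,0],[0,st,0],[0,0,st*10]]),xatol=1e-5,fatol=1e-5)).x
    return t,cost(t,3)
E
python3 - <<'E'
from h import *
for i,(x,y) in enumerate([(.598,-.325),(.467,-.382),(.458,-.246)]):
    p=load(f'm{i}'); m=modmask(p,[x,y,.02]); print(m.sum(),fit([p],[m],MODP,(x,y)))
    r=p['img'][...,::-1].copy(); t,_=fit([p],[m],MODP,(x,y))
    for P in MODP: cv2.polylines(r,[cv2.convexHull(pxs(p,place(P,t)).astype(np.int32))],True,(0,255,0))
    u=px(p,[x,y,.02]).astype(int);c=r[u[1]-60:u[1]+60,u[0]-60:u[0]+60]; C=c if i==0 else np.hstack([C,c])
V=[load('c0'),load('c1')]
for v in([V[0]],[V[1]],V): print(edgefit(v,CH,(.577,.002,.12)))
t,_=edgefit(V,CH,(.577,.002,.12))
r=V[1]['img'][...,::-1].copy()
for R in CH: cv2.polylines(r,[pxs(V[1],place(R,t)).round().astype(np.int32)],True,(0,0,255))
hsv=cv2.cvtColor(V[1]['img'],cv2.COLOR_RGB2HSV); m=cv2.inRange(hsv,(20,170,60),(32,255,255)); m[:,:440]=0
m=cv2.morphologyEx(m,cv2.MORPH_OPEN,np.ones((3,3)));h=cv2.convexHull(cv2.findNonZero(m)); m[:]=0; cv2.fillConvexPoly(m,h,1)
mt,c=fit([V[1]],[m],METER,(.511,.268,-.1)); print('meter',mt,c)
cv2.polylines(r,[cv2.convexHull(pxs(V[1],place(METER,mt)).astype(np.int32))],True,(0,0,255))
C=cv2.resize(C,(640,213)); cv2.imwrite('pics/fit.png',np.vstack([C,r[:340]]))
E
```

```text
1680 (array([ 0.59794003, -0.32426303,  0.30573209]), np.float64(0.13890312660174264))
1692 (array([ 0.46846391, -0.37963673,  0.32799416]), np.float64(0.13717491075981647))
1677 (array([ 0.45598085, -0.24644977, -0.17477365]), np.float64(0.1491628614916286))
(array([0.57809121, 0.00207341, 0.1052051 ]), np.float32(0.36872643))
(array([0.57800504, 0.00214129, 0.10607261]), np.float32(0.4316797))
(array([0.57804284, 0.0021126 , 0.10594317]), np.float32(0.40161625))
meter [0.51041879 0.26560487 0.03442641] 0.1167130058696324
```

View pics/fit.png

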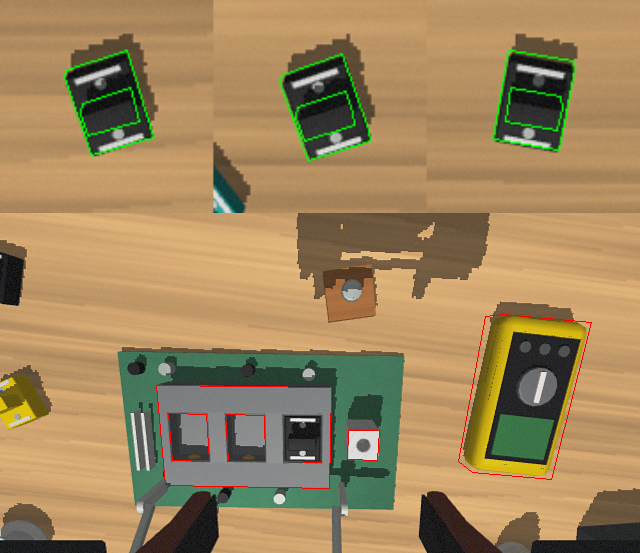

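```bash
python3 - <<'E'
from h import *
p=shoot('c2',[.59,.01,.30],Q(.106,True))
p3=shoot('c3',[.59,.05,.24],Q(.106,True))
for v in([p],[p3],[p,p3]): print(edgefit(v,CH,(.578,.002,.106)))
p4=shoot('c4',[.55,.01,.24],Q(.106)); print(edgefit([p4],CH,(.578,.002,.106)))
t=cam('top');spot(t,'meter');s=cam('scene');spot(s,'meter')
hsv=cv2.cvtColor(t['img'],cv2.COLOR_RGB2HSV); m=cv2.inRange(hsv,(18,150,60),(34,255,255)); m[:,:140]=0; m[:,210:]=0
h=cv2.convexHull(cv2.findNonZero(m));print(cv2.minAreaRect(h)); m[:]=0; cv2.fillConvexPoly(m,h,1)
print(fit([t],[m],METER,(.511,.268,0)))
c=t['img'][230:330,140:210,::-1].copy();cv2.drawContours(c,[h-[140,230]],-1,(0,0,255),1);cv2.imwrite('pics/x.png',cv2.resize(c,None,fx=4,fy=4))
E
```

```text
(array([0.57840994, 0.00199491, 0.10807147]), np.float32(0.46066773))
(array([0.57834836, 0.00223819, 0.10651255]), np.float32(0.5786639))
(array([0.5783705 , 0.00211044, 0.10660144]), np.float32(0.5285448))
(array([0.57809505, 0.00200452, 0.10566263]), np.float32(0.39556873))
meter 0.75 [0.506 0.271 0.002] [464. 261.]
((156.9339599609375, 267.98114013671875), (8.928436279296875, 47.801475524902344), 15.945395469665527)
(array([ 0.52466583,  0.26158807, -0.00594661]), np.float64(0.906318082788671))
```

```bash
cat >> h.py <<'E'
CHP=np.array([.5782,.0021,.106])
def bay(i): return place(np.array([[0,(-.055,0,.055)[i],0]]),CHP)[0]
def st(m=''):
    s=manip.get_state(); print(m,'t',round(s['time_s'],1),np.round(s['ee_pos'],4),'F',np.round(s['wrist_force'],1),'op',round(s['opening'],4),'ff',np.round(s['finger_force'],1)); return s
def to(x,y,z,v=.15): manip.move_l([float(x),float(y),float(z)],max_speed=v)
E
python3 - <<'E'
from h import *
b=bay(2); print(b)
manip.command_gripper(.042)
manip.movep([b[0],b[1],.13],Q(.106)); to(b[0],b[1],.043,.1); st('down')
manip.command_gripper(0,40); st('grip')
to(b[0],b[1],.075,.03); st('up'); to(b[0],b[1],.15)
manip.movep([.511,.34,.18],Q(0)); st('over')
p=cam('wrist'); save(p,'held.png')
np.savez('held',img=p['img'],W=p['W'],camera_matrix=p['camera_matrix'])
E
```

```text
[0.57238091 0.0567913  0.        ]
down t 18.7 [0.5729 0.0568 0.0435] F [-0.8 -0.3 -0.5] op 0.0418 ff 0.0
grip t 19.1 [0.5728 0.0568 0.0435] F [-0.7 -0.6  2.7] op 0.0257 ff 40.0
up t 20.3 [0.5722 0.0568 0.0748] F [ 0.3  1.  -0.5] op 0.0255 ff 40.0
over t 22.1 [0.5111 0.339  0.1793] F [ 0.  -0.1 -0.2] op 0.0258 ff 40.0
```

View pics/held.png

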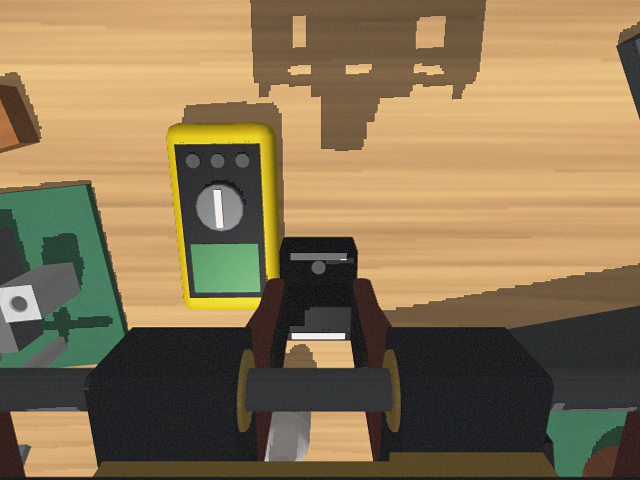

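```bash
python3 - <<'E'
from h import *
p=load('held')
c=np.array([plane(p,u,v,.04)[:2] for u,v in((174,145),(260,143),(268,297),(189,298))]); print(c.round(4),c.mean(0)); print(plane(p,219,208,.051))
d=(c[3]+c[2]-c[0]-c[1])/2; print('yaw',np.arctan2(d[1],d[0]))
for q in((167,130),(275,128),(282,300),(186,307)): print(plane(p,*q,.036).round(4))
E
```

```text
[[0.4508 0.2351]
 [0.4494 0.2975]
 [0.5698 0.2992]
 [0.5706 0.2357]] [0.51016085 0.26685533]
[0.49501911 0.26738112 0.051     ]
yaw 0.009669647651037661
[0.4403 0.2296 0.036 ]
[0.439  0.3082 0.036 ]
[0.5742 0.31   0.036 ]
[0.5804 0.2312 0.036 ]
```

```bash
python3 - <<'E'
from h import *
manip.movep([.5095,.350,.12],Q(.01)); to(.5095,.350,.05); to(.5095,.350,.0255,.03); st('dn')
manip.command_gripper(.033); st('rel'); to(.5095,.350,.10)
# next: new module at (.598,-.324): re-look first
p=shoot('m0b',[.588,-.325,.22],Q(0)); m=modmask(p,[.598,-.324,.02]); print(fit([p],[m],MODP,(.598,-.324)))
p=cam('top'); spot(p,'new0',k=7); st()
E
```

```text
dn t 24.1 [0.5092 0.3498 0.0256] F [-2.6 -1.6  5.9] op 0.0257 ff 40.0
rel t 24.4 [0.5096 0.3501 0.0254] F [0.5 0.1 0.1] op 0.033 ff 0.0
(array([ 0.59851832, -0.32472998,  0.31082405]), np.float64(0.14292954891028886))
new0 0.94 [ 0.576 -0.239 -0.001] [411. 257.]
new0 0.83 [ 0.599 -0.32  -0.004] [448. 247.]
new0 0.81 [ 0.46  -0.246 -0.001] [415. 311.]
new0 0.57 [ 0.5   -0.339  0.   ] [458. 293.]
 t 27.8 [ 0.5882 -0.3245  0.2199] F [-0.7 -0.3 -0.3] op 0.0333 ff 0.0
```

```bash
cat >> h.py <<'E'
def find(x,y,name):
    p=shoot(name,[x-.01,y,.22],Q(0)); m=modmask(p,[x,y,.02]); t,c=fit([p],[m],MODP,(x,y)); print(name,t.round(4),round(c,3)); return t
def grab(t,flip=False):
    manip.command_gripper(.036); manip.movep([t[0],t[1],.10],Q(t[2],flip)); to(t[0],t[1],.0245,.1)
    manip.command_gripper(0,40); st('grab'); to(t[0],t[1],.12,.2)
def insert(i,flip=False):
    b=bay(i); manip.movep([b[0],b[1],.13],Q(CHP[2],flip)); to(b[0],b[1],.073,.1)
    for z in (.066,.062,.058,.054,.050,.046,.0425):
        to(b[0],b[1],z,.03); s=st('ins')
        f=s['wrist_force']
        if abs(f[2])>18 or np.hypot(f[0],f[1])>12: print('STOP'); return False
    manip.command_gripper(.034); to(b[0],b[1],.085,.1); return True
def press(i,flip=False):
    b=bay(i); manip.command_gripper(0,40); to(b[0],b[1],.068,.1)
    for z in (.064,.062,.061,.060):
        to(b[0],b[1],z,.03); s=st('press')
        if s['wrist_force'][2]>20: break
    to(b[0],b[1],.13,.2)
E
python3 - <<'E'
from h import *
grab([.5985,-.3247,.311])
if insert(0): press(0)
E
```

```text
grab t 29.9 [ 0.5989 -0.3249  0.0251] F [ 1.3 -1.   1.4] op 0.0256 ff 40.0
ins t 32.7 [ 0.584  -0.0525  0.066 ] F [-0.1  0.2 -0. ] op 0.0255 ff 40.0
ins t 32.9 [ 0.5839 -0.0526  0.0618] F [ 1.1  0.  -0.3] op 0.0256 ff 40.0
ins t 33.2 [ 0.5838 -0.0526  0.0577] F [-0.3  0.7  0.4] op 0.0257 ff 40.0
ins t 33.5 [ 0.5839 -0.0526  0.0538] F [ 0.2 -0.1  0.3] op 0.0256 ff 40.0
ins t 33.8 [ 0.5838 -0.0526  0.0496] F [ 0.3  0.2 -2.9] op 0.0255 ff 40.0
ins t 34.1 [ 0.5838 -0.0526  0.0456] F [ 0.2 -1.8 -4.1] op 0.0257 ff 40.0
ins t 34.3 [ 0.5843 -0.0527  0.0428] F [-1.1 -0.8  4.3] op 0.0259 ff 40.0
press t 36.6 [ 0.584  -0.0526  0.0641] F [ 0.2  0.6 -0.1] op 0.0002 ff 0.0
press t 36.8 [ 0.5845 -0.0526  0.0624] F [-0.2 -0.3  2.2] op 0.0007 ff 1.3
press t 37.1 [ 0.5846 -0.0526  0.0623] F [-2.2  0.3 11.9] op -0.0001 ff 5.9
press t 37.3 [ 0.5847 -0.0527  0.0622] F [-5.   0.8 19.9] op 0.0007 ff 10.3
```

```bash
python3 - <<'E'
from h import *
t=find(.458,-.246,'m2b'); grab(t)
if insert(1): press(1)
t=find(.50,-.339,'m1b')
p=load('m1b'); save(p,'m1b.png',(200,120,440,320),2)
p=cam('top'); spot(p,'new0',k=6)
E
```

```text
m2b [ 0.4567 -0.2472 -0.2191] 0.147
grab t 41.5 [ 0.4571 -0.2475  0.0251] F [-1.8  0.3  5.4] op 0.0256 ff 40.0
ins t 44.3 [0.5782 0.0022 0.066 ] F [ 0.3 -0.1 -0.5] op 0.0255 ff 40.0
ins t 44.5 [0.578  0.0021 0.0618] F [-0.2 -0.2 -0.8] op 0.0258 ff 40.0
ins t 44.8 [0.578  0.0021 0.0577] F [-1.   0.7 -0.8] op 0.0261 ff 40.0
ins t 45.1 [0.5779 0.0021 0.0537] F [-1.1 -1.2 -0.8] op 0.0258 ff 40.0
ins t 45.4 [0.5779 0.0021 0.0496] F [-1.2 -0.5 -3.1] op 0.0257 ff 40.0
ins t 45.7 [0.578  0.0021 0.0456] F [ 0.3  0.3 -2.9] op 0.0255 ff 40.0
ins t 46.0 [0.5785 0.002  0.0429] F [-2.9 -0.5  5.1] op 0.0257 ff 40.0
press t 48.2 [0.5782 0.0021 0.064 ] F [-0.2 -0.2 -0.3] op 0.0007 ff 0.0
press t 48.4 [0.5787 0.0021 0.0624] F [-0.2  0.4  3. ] op 0.0005 ff 1.4
press t 48.7 [0.5788 0.0021 0.0623] F [-2.6 -0.2 11.4] op 0.0008 ff 6.1
press t 48.9 [0.5788 0.0021 0.0622] F [-4.8  0.1 21.1] op 0.0007 ff 10.6
m1b [ 0.5027 -0.336   0.3282] 0.133
new0 0.85 [0.58  0.001 0.019] [300. 251.]
new0 0.77 [ 0.587 -0.051  0.019] [324. 249.]
new0 0.74 [ 0.579 -0.238 -0.001] [410. 255.]
new0 0.59 [ 0.502 -0.34   0.   ] [459. 292.]
```

View pics/m1b.png

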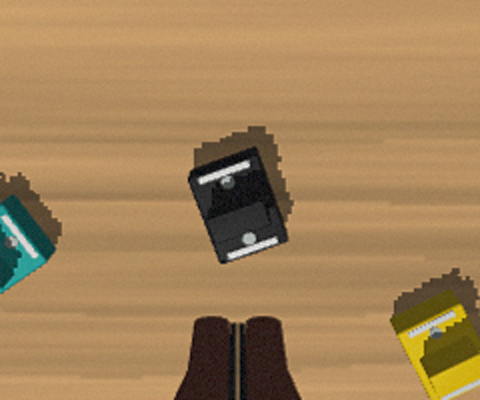

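The last black module stands at crop pixel (238,205), upright and clear of the turquoise (20,245) and yellow (440,350) look-alikes.

```bash
python3 - <<'E'
from h import *
grab([.5027,-.336,.328])
if insert(2): press(2)
p=shoot('c5',[.53,.05,.28],Q(.106)); save(p,'c5.png',(0,0,640,400))
print(edgefit([p],[CH[0],CH[1]],CHP))
for n in('pin','pin_rest','keeper_bar','tab_hole','new0'): spot(p,n)
p=shoot('pin',[.425,.085,.16],Q(0)); spot(p,'pin'); spot(p,'pin_rest'); save(p,'pin.png',(200,100,440,300),2)
E
```

```text
grab t 53.5 [ 0.5032 -0.3363  0.0252] F [-0.   0.1  4.1] op 0.0257 ff 40.0
ins t 56.7 [0.5723 0.0568 0.066 ] F [ 0.1  0.  -0.6] op 0.0258 ff 40.0
ins t 57.0 [0.5722 0.0568 0.0618] F [-1.5 -0.2 -0.7] op 0.0258 ff 40.0
ins t 57.3 [0.5722 0.0568 0.0577] F [-0.3  0.1 -0.7] op 0.0256 ff 40.0
ins t 57.6 [0.572  0.0568 0.0537] F [-1.7  0.4 -1. ] op 0.0255 ff 40.0
ins t 57.9 [0.5721 0.0568 0.0495] F [-1.1  0.2 -2. ] op 0.0256 ff 40.0
ins t 58.2 [0.5721 0.0568 0.0455] F [-1.   0.2 -3.7] op 0.0259 ff 40.0
ins t 58.4 [0.5727 0.0568 0.043 ] F [-2.8 -0.6  4.8] op 0.026 ff 40.0
press t 60.6 [0.5724 0.0568 0.064 ] F [ 0.2  0.2 -0.5] op 0.0003 ff 0.0
press t 60.9 [0.5728 0.0568 0.0624] F [-0.3  0.1  2.4] op 0.0006 ff 1.5
press t 61.1 [0.573  0.0568 0.0623] F [-1.7  0.5 12.3] op 0.0009 ff 6.2
press t 61.4 [0.573  0.0568 0.0622] F [-5.  -1.  20.9] op 0.0004 ff 10.7
(array([0.57798723, 0.00219105, 0.10460827]), np.float32(0.30726922))
pin 0.85 [0.436 0.086 0.002] [362. 111.]
pin 0.4 [ 0.435  0.087 -0.   ] [363. 111.]
pin_rest 0.85 [ 0.434  0.085 -0.004] [361. 110.]
new0 0.92 [ 0.583 -0.053  0.017] [218. 238.]
new0 0.81 [0.572 0.051 0.02 ] [315. 239.]
new0 0.68 [ 0.577 -0.237 -0.002] [ 56. 213.]
new0 0.58 [0.578 0.006 0.019] [272. 240.]
pin 0.85 [0.436 0.087 0.005] [319. 230.]
pin_rest 0.73 [ 0.435  0.091 -0.001] [325. 227.]
```

View pics/c5.png

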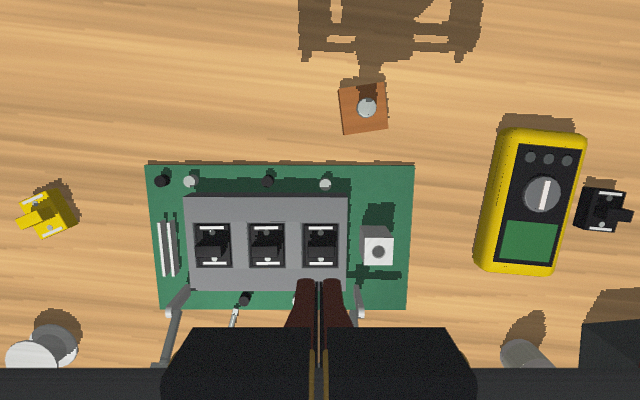

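View pics/pin.png

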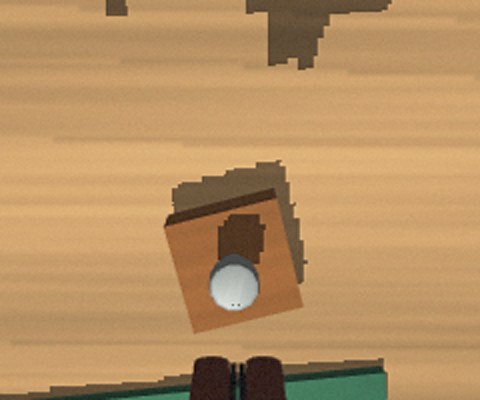

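```bash
cat >> h.py <<'E'
def C(x,y,z): r=place(np.array([[x,y,z]]),CHP)[0]; return [float(v) for v in r]
E
python3 - <<'E'
from h import *
manip.command_gripper(0,40)
manip.move_l([.45,.06,.24])
q=Q(CHP[2])
manip.movep(C(.06,0,.24),q); manip.movep(C(.138,0,.24),q)
to(*C(.138,0,.095),.12); st('behind')
for x in np.arange(.128,.039,-.01):
    to(*C(x,0,.095),.06); s=st('sweep')
    if np.linalg.norm(s['wrist_force'])>20: print('STOP');break
to(*C(.06,0,.10),.1); to(*C(.06,0,.20),.2)
p=cam('scene'); np.savez('k',img=p['img'],W=p['W'],camera_matrix=p['camera_matrix']); spot(p,'keeper_bar');spot(p,'tab_hole')
save(p,'k.png',(260,200,460,320),3)
E
```

```text
behind t 67.4 [0.7161 0.0167 0.096 ] F [0.7 0.3 0.5] op 0.0004 ff 0.0
sweep t 67.7 [0.7051 0.0156 0.0954] F [0.8 1.1 0.2] op 0.0005 ff 0.0
sweep t 68.0 [0.6951 0.0146 0.095 ] F [-0.7 -1.1 -0.3] op 0.0004 ff 0.0
sweep t 68.4 [0.6852 0.0135 0.0951] F [ 0.1 -0.4 -0.4] op 0.0004 ff 0.0
sweep t 68.7 [0.6748 0.0124 0.0948] F [-0.2  0.7  0.3] op 0.0003 ff 0.0
sweep t 69.0 [0.6649 0.0114 0.0948] F [-0.3 -0.4  0.3] op 0.0005 ff 0.0
sweep t 69.3 [0.6551 0.0103 0.0949] F [-0.1 -0.8  0.5] op 0.0006 ff 0.0
sweep t 69.6 [0.6452 0.0092 0.0949] F [-0.1  0.2 -1.1] op 0.0005 ff 0.0
sweep t 70.0 [0.6353 0.0082 0.095 ] F [ 0.5 -0.   0.7] op 0.0003 ff 0.0
sweep t 70.3 [0.6253 0.0071 0.095 ] F [-0.2  0.9  0.2] op 0.0002 ff 0.0
keeper_bar 0.72 [ 0.755 -0.05  -0.001] [316. 323.]
keeper_bar 0.65 [0.609 0.006 0.123] [352. 235.]
tab_hole 0.81 [0.596 0.115 0.122] [404. 236.]
```

View pics/k.png

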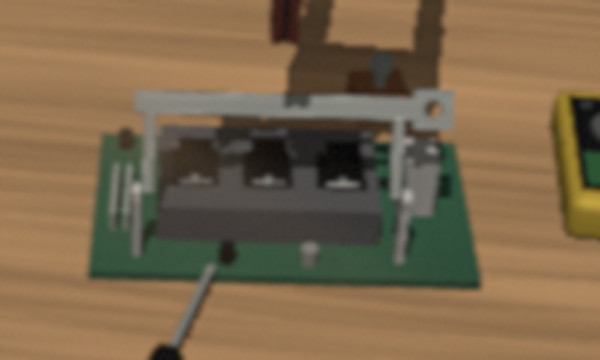

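```bash
python3 - <<'E'
from h import *
to(*C(.031,0,.20),.1); to(*C(.031,0,.135),.1); st('above')
for d in (60,52,44,36,28,20,13,7,3,0):
    a=np.radians(d); to(*C(.062-.062*np.cos(a),0,.0665+.07*np.sin(a)+.003*np.cos(a)),.05); s=st(d)
    if s['wrist_force'][2]>25: break
for z in(.0690,.0685):
    to(*C(0,0,z),.03)
    if st(z)['wrist_force'][2]>10: break
to(*C(0,0,.16),.15); to(*C(-.06,-.02,.26),.2)
p=cam('scene'); spot(p,'keeper_bar');spot(p,'tab_hole')
p=cam('wrist'); spot(p,'tab_hole'); np.savez('k2',img=p['img'],W=p['W'],camera_matrix=p['camera_matrix'])
save(p,'k2.png',(120,100,520,380),2)
E
```

```text
above t 72.6 [0.6095 0.0054 0.1353] F [-0.3 -0.5  0.6] op 0.0009 ff 0.0
60 t 72.9 [0.609  0.0054 0.1287] F [-0.5  0.1  0.4] op 0.0002 ff 0.0
52 t 73.2 [0.6013 0.0046 0.1233] F [ 0.8 -0.1  0.3] op 0.0003 ff 0.0
44 t 73.5 [0.595  0.0039 0.1169] F [-0.   0.6  0.8] op 0.0005 ff 0.0
36 t 73.8 [0.5895 0.0033 0.1096] F [0.4 0.8 0.6] op 0.0006 ff 0.0
28 t 74.2 [0.585  0.0029 0.1016] F [0.6 0.  0.6] op 0.0007 ff 0.0
20 t 74.5 [0.5815 0.0025 0.0928] F [ 0.1 -0.8  0.5] op 0.0002 ff 0.0
13 t 74.8 [0.5794 0.0023 0.0847] F [ 0.3 -0.   0.4] op 0.0006 ff 0.0
7 t 75.1 [0.5783 0.0022 0.0776] F [ 0.1  0.6 -0.3] op 0.0002 ff 0.0
3 t 75.4 [0.5781 0.0021 0.0728] F [-0.3  0.5 -1.1] op 0.0003 ff 0.0
0 t 75.6 [0.5788 0.0021 0.0698] F [-0.4  0.6  3.3] op 0.0006 ff 1.9
0.069 t 75.9 [0.5788 0.0021 0.0698] F [-1.4  0.3  8.2] op 0.0003 ff 4.1
0.0685 t 76.1 [0.5788 0.0021 0.0697] F [-1.9 -0.5 12.9] op 0.0002 ff 6.2
keeper_bar 0.7 [ 0.576 -0.003  0.077] [348. 243.]
tab_hole 0.57 [0.563 0.11  0.075] [399. 244.]
tab_hole 0.54 [ 0.757 -0.05   0.001] [316. 323.]
tab_hole 0.92 [0.566 0.119 0.071] [467. 278.]
```

View pics/k2.png

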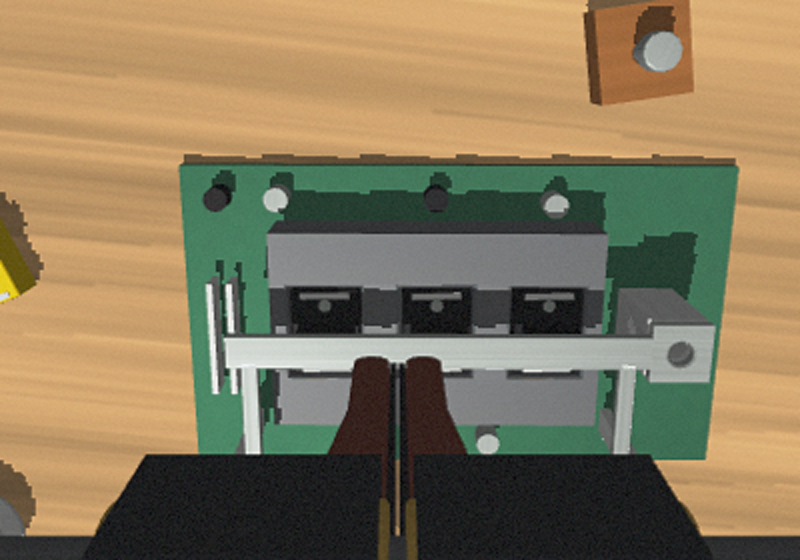

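```bash
cat > pin.py <<'E'
from h import *
def disc(p,X,r=22,vmin=150):
    u=px(p,X).astype(int); hsv=cv2.cvtColor(p['img'],cv2.COLOR_RGB2HSV)
    m=((hsv[...,1]<60)&(hsv[...,2]>vmin)).astype(np.uint8); k=np.zeros_like(m); cv2.circle(k,tuple(int(v) for v in u),r,1,-1); m&=k
    m=cv2.morphologyEx(m,cv2.MORPH_OPEN,np.ones((5,5)))
    (cx,cy),R=cv2.minEnclosingCircle(cv2.findNonZero(m)); c=cv2.findNonZero(m).reshape(-1,2).mean(0); return (cx,cy),R,c
E
python3 - <<'E'
from pin import *
for n in('pin','k2','c5'):
    p=load(n); c,R,m=disc(p,[.436,.087,.052]); print(n,c,R,m,plane(p,*c,.052),plane(p,*m,.052))
print('tab',plane(load('k2'),460,276.5,.0695),C(0,.112,0))
p=load('k2')
g=cv2.cvtColor(p['img'],cv2.COLOR_RGB2GRAY); u=[460,276]
roi=(g[u[1]-9:u[1]+10,u[0]-9:u[0]+10]<150).astype(np.uint8); n,l,s,c=cv2.connectedComponentsWithStats(roi); print(s[:,4],c)
k=l[9,9]; q=c[k]+[u[0]-9,u[1]-9]; print(q,plane(p,*q,.0695))
E
```

```text
pin (316.67242431640625, 243.65516662597656) 11.56784439086914 [316.57105943 243.1498708 ] [0.4338598  0.08484309 0.052     ] [0.43349285 0.08477292 0.052     ]
k2 (451.43548583984375, 125.58064270019531) 10.026408195495605 [451.2733564  125.48096886] [0.43419776 0.0849713  0.052     ] [0.43413007 0.08481394 0.052     ]
c5 (366.5, 107.5) 9.300638198852539 [366.27947598 107.93886463] [0.43437745 0.08473149 0.052     ] [0.43477533 0.08458403 0.052     ]
tab [0.56596354 0.11317657 0.0695    ] [0.5663502198119023, 0.11347137293530041, 0.0]
[205 156] [[ 8.96097561  8.22439024]
 [ 9.05128205 10.01923077]]
[460.05128205 277.01923077] [0.56646032 0.11332488 0.0695    ]
```

```bash
python3 - <<'E'
from h import *
X,Y=.4341,.0848
manip.command_gripper(.034); manip.movep([X,Y,.13],Q(CHP[2])); to(X,Y,.040,.08); st('at')
manip.command_gripper(0,25); st('grip')
to(X,Y,.06,.03); st(); to(X,Y,.16,.15)
h=C(0,.112,0); manip.movep([h[0],h[1],.16],Q(CHP[2])); to(h[0],h[1],.112,.1); st('over')
ok=True
for z in list(np.arange(.106,.072,-.003))+[.0725,.0715]:
    to(h[0],h[1],z,.03); s=st(''); f=s['wrist_force']
    if f[2]>12 or np.hypot(f[0],f[1])>8: print('STOP'); ok=False; break
E
```

```text
at t 80.6 [0.4345 0.0849 0.0404] F [-0.7  0.1  0.3] op 0.034 ff 0.0
grip t 81.1 [0.4344 0.0849 0.0402] F [ 0.  -0.8  3.7] op 0.0174 ff 25.0
 t 81.9 [0.4341 0.0848 0.06  ] F [ 1.4 -0.  -0.7] op 0.0169 ff 25.0
over t 83.9 [0.5662 0.1135 0.1122] F [-0.1 -0.6 -0.5] op 0.0168 ff 25.0
 t 84.3 [0.5664 0.1135 0.1061] F [-0.9  0.1 -0.2] op 0.0171 ff 25.0
 t 84.5 [0.5663 0.1134 0.1029] F [-0.   0.2  0.4] op 0.0169 ff 25.0
 t 84.8 [0.5662 0.1135 0.0998] F [ 0.3 -0.6 -0.5] op 0.0174 ff 25.0
 t 85.0 [0.5662 0.1134 0.0968] F [ 0.2 -0.1 -0.3] op 0.0173 ff 25.0
 t 85.3 [0.5662 0.1135 0.0938] F [ 0.6  0.1 -0.9] op 0.017 ff 25.0
 t 85.5 [0.5662 0.1135 0.0908] F [ 0.1 -0.2  0.8] op 0.017 ff 25.0
 t 85.8 [0.5662 0.1135 0.0878] F [-0.4 -0.3  0.6] op 0.0174 ff 25.0
 t 86.0 [0.5662 0.1134 0.0848] F [-0.5  0.5  0.2] op 0.0175 ff 25.0
 t 86.3 [0.5662 0.1134 0.0818] F [ 0.5  0.3 -0.5] op 0.0171 ff 25.0
 t 86.5 [0.5662 0.1134 0.0788] F [ 0.3  0.3 -0.4] op 0.017 ff 25.0
 t 86.8 [0.5662 0.1134 0.0758] F [-0.   1.  -0.5] op 0.017 ff 25.0
 t 87.0 [0.5662 0.1134 0.0728] F [0.3 0.1 0.1] op 0.0168 ff 25.0
 t 87.3 [0.5663 0.1135 0.0725] F [-0.4  0.3 -1.3] op 0.0172 ff 25.0
 t 87.5 [0.5666 0.1135 0.0718] F [-0.9 -0.1  2.7] op 0.0172 ff 25.0
```

Went in smoothly. I'll release, press the head, then verify everything.

```bash
python3 - <<'E'
from h import *
h=C(0,.112,0)
manip.command_gripper(.03); to(h[0],h[1],.10,.08); manip.command_gripper(0)
for z in(.088,.085,.0838,.0830,.0825):
    to(h[0],h[1],z,.03)
    if st('press')['wrist_force'][2]>8: break
to(h[0],h[1],.12,.1); to(*C(-.05,.12,.27),.2)
p=cam('wrist'); save(p,'end.png'); 
t=cam('top'); spot(t,'old0');spot(t,'meter');s=cam('scene');spot(s,'flux',k=1);spot(s,'reel',k=1);spot(s,'driver',k=1);spot(s,'keeper_bar',k=1)
m=modmask(p,[.51,.35,.02]); print(fit([p],[m],MODP,(.51,.35)))
E
```

```text
press t 89.6 [0.5662 0.1135 0.0877] F [-0.2 -0.4  0.8] op 0.0003 ff 0.0
press t 89.9 [0.5662 0.1134 0.0849] F [-0.1  0.6  0.1] op 0.0004 ff 0.0
press t 90.1 [0.5665 0.1135 0.0839] F [-0.4 -0.4 -0.1] op 0.0007 ff 0.2
press t 90.4 [0.5666 0.1135 0.0837] F [-0.9 -0.1  6.4] op 0.0004 ff 3.3
press t 90.6 [0.5667 0.1136 0.0836] F [-2.7 -0.7  9.2] op 0.0004 ff 5.0
old0 0.42 [ 0.578  0.003 -0.002] [299. 254.]
meter 0.54 [0.57  0.056 0.019] [274. 255.]
flux 0.75 [0.692 0.311 0.002] [493. 318.]
reel 0.84 [ 0.74  -0.25   0.004] [222. 307.]
driver 0.65 [ 0.758 -0.047  0.001] [317. 324.]
keeper_bar 0.76 [ 0.576 -0.001  0.074] [349. 244.]
(array([ 0.50767532,  0.34995295, -0.05903665]), np.float64(0.15779189057156817))
```

View pics/end.png

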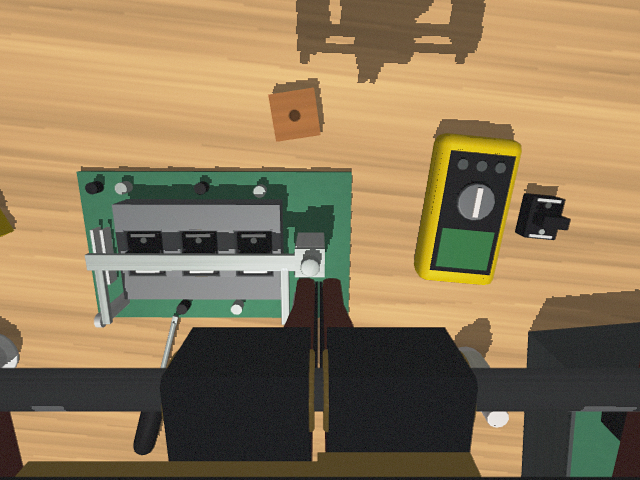

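The picture shows the pin head on the tab at (311,267), the keeper closed over the three modules, and the failed module upright left of the meter at (541,217).

```bash
python3 -c "
from cell import manip; print(manip.hand_in())"
```

```text
the job is handed in; nothing more can be done
None
```

The job is handed in: the failed module from bay 2 stands about 26 mm left of the multimeter, all three new modules are pressed home, the keeper is down on its stop, and the lock pin is fully home. The screwdriver, solder reel and flux bottle read where they started, and it took about 91 s of the 208 s allowed.

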